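# Swipe the emergency light's touch bar

## Task

Start the emergency light's self-test: with the fingers shut, come down on the touch bar at the dot nearest the round stud and stroke the fingertips over the row of five dots to the last one in one unbroken light touch, keeping the bar pressed in a little all the way but never down to its stop. Finish holding there: the program ends with the fingertips still lightly pressing the bar at the last dot. Do not lift the light or shift it in its clips, and leave the bulbs and other things in the basket where they are.

Things in the scene. Friction and masses are not known exactly. Their poses are not given: they have to be found in the camera images.
- basket: Chrome wire basket, fixed to the worktop, 280 (its x) x 400 (its y) mm, rim 55 mm high, mesh floor 12 mm above the worktop. It may face any way. Origin at the worktop under its centre, z up. A clip rail runs along its y axis over its middle, 80 mm above the worktop, and carries the light; its clips and stops reach 108 mm, all else in the basket stays below 95 mm.
- light: Slim emergency light, 46 (x) x 300 (y) x 26 (z) mm, about 0.5 kg, lying loose along y between the spring clips and end stops of the rail. Origin at the centre of its underside (80 mm above the worktop), z up. On its top are the touch bar (middle) and, at its -y end only, the round stud; the +y end is plain.
- bar (a joint): The touch bar along the middle of the light's top, 16 mm wide, 204 mm long, level, its upper face 39 mm above the light's underside (13 mm above the light's top, 119 mm above the worktop). It sinks straight down as one piece on a spring: value in m, 0 = up, 0.008 = down at its stop. About 0.6 N starts it, about 0.5 N more per mm, so 2 N press it in by about 3 mm and 4.5 N bottom it.
- dot1 (a point): First dot, the one nearest the stud: flat dark dot 10 mm across on the bar's upper face. The five dots are 40 mm apart along the bar, from light y = -80 to +80 mm. Point on the upper face; it sinks with the bar. A dot counts as stroked when the TCP passes over it with the bar pressed (within 18 mm, level), so keep the tool near upright.
- dot2 (a point): Second dot, at light y = -40 mm.
- dot3 (a point): Third dot, middle of the bar, at light y = 0.
- dot4 (a point): Fourth dot, at light y = +40 mm.
- dot5 (a point): Fifth and last dot, farthest from the stud, at light y = +80 mm.
- stud (a point): Top of the round stud, 22 mm across and 6 mm high, on the light's top 129 mm from its middle, beyond dot1.
- bulb1: Frosted bulb, 45 mm across, 77 mm high, standing cap down in a small cup in the basket. Origin under its cap. Not to be disturbed.
- bulb2: Second frosted bulb, the same.
- tester: Grey plastic socket tester, 66 x 66 x 30 mm, with three upright pins to 52 mm, loose in the basket. Origin under its centre. Not to be disturbed.
- tub: Clear lidded tub, 75 x 75 x 55 mm, loose in the basket. Origin under its centre. Not to be disturbed.
- fuse_box: Small cardboard box, 45 x 70 x 35 mm, loose in the basket. Origin under its centre. Not to be disturbed.

How it is judged:
By the outcome, as a careful person would: the job done as asked, in the order asked, and still so for the second after the job is handed in, while the arm keeps its last pose, push and grip.
It also fails if it takes over 35 s, if anything falls off the work surface, if the arm or the gripper's body presses on something with over 40 N, if the wrist force passes 120 N, or if a joint passes its speed limit or range.

## Robot

A 7-joint arm with a two-finger parallel gripper is mounted at the origin on the work surface. World frame = base frame: x ahead of the robot, y to its left, z up, the work surface at z = 0. Lengths are in m, angles in rad, forces in N, time in s.
With the tool pointing down it reaches from about 0.425 to 0.925 m from the base axis. Payload 6.8 kg.
Tool frame: the origin (TCP) lies between the finger pads, 19 mm behind the fingertips; this is the grasp point; z points along the fingers, y is the line along which they close (so a half turn about z gives the same grasp; the last joint's range is limited). The gripper opens to 85 mm and grips with 20 to 120 N. Pads are 22 mm wide; open, the fingers measure 114 mm over their backs; the gripper's body (76 mm by 85 mm) begins 54 mm behind the grasp point. The pads swing forward as they close: fully open they stand 13 mm farther back than shut.
Start: joints at [-1.273, 0.477, 0.022, 1.555, -0.011, 1.109, -0.083], TCP at [0.266, 0.62, 0.25] pointing down, gripper open.
Joint ranges: [-2.96, 2.96], [-0.34, 2.1], [-1.41, 1.46], [0.24, 2.44], [-1.37, 4.51], [0.17, 1.92], [-2.96, 2.96]. Speed limits (rad/s): [2.39, 2.39, 3.14, 3.14, 3.14, 3.14, 3.14].

## Interface

Orientations are given as a unit quaternion [w, x, y, z].
In Python, from station import bot gives the robot as it stands. The module is installed in compiled form; this text tells all that it offers.
- The arm moves only by the shell command python3 -m pendant 'ROWS' [FORCE]. ROWS is JSON, a list of rows, each a list of 5 numbers: the finger opening in m, from 0 to 0.0854, then the shift along the tool's x, y, z in m, then the turn about the tool's z in degrees. In form: [[jaw, x, y, z, yaw], ...]. A call has 1 to 12 rows; each row shifts and turns the commanded pose from where the row before left it, along the tool's axes as they then stand; what a row does not reach is not made up. A row lasts 1/12 s, in which the tool goes at most 41.7 mm and 7.16 degrees, less where a joint would pass 70% of its speed; a pose out of reach is approached as far as the arm can. A call with a gripper value outside its range is refused whole. The fingers move at their own pace and stop on an object; FORCE is the grip in N (left out, the last holds). Time passes only in rows, so rows that do not move let the fingers close. It gives the time, the measured TCP pose, the force, the opening and the grip force at its end, in the units of the state.
- bot.get_obs(): the state, without advancing time (a new reading comes with each control period).
- bot.read_camera(name): name is "scene" or "top"; returns (picture, depth): 420x560x3 uint8, blue, green, red; 420x560 float32, m along the optical axis (not along the pixel's ray), 0 where there is no reading.
- bot.camera_model(name): a dict with "intrinsics" (3x3 intrinsics, pixels), "R" (3x3) and "t" (3): a world point X has camera coordinates R X + t. Camera axes: x right, y down, z forward; pixel columns grow to the right and rows downward; lengths in m; the calibration is good to about 2 mm. A picture is of the moment at which its call begins. camera_model takes no time and is no camera call.
- bot.hand_in(): hands the job in; it is judged then, once.
Trained networks look in the newest picture that a camera, given by its name, has taken for a name from the list of things; names that differ only in an ending like _2 or _b are one class to them, and where a whole thing is asked for, a point or a joint stands for the part that bears it (a point fixed in the world has none). Each returns a list of dicts, best first, with "score" (0 to 1); they miss things now and then, are a little off and sometimes report something else, mostly with a low value. They report only what shows in the picture. A call takes as long as a camera call.
- bot.boxes_of(name, camera): "at" ([column, row] in pixels, amid what is visible of it).
- bot.trace(name, camera): "mask" (420x560 bool, what is visible of it) and "at" ([column, row] in pixels, amid what is visible of it).
- bot.pinpoint(name, camera): "at" ([column, row] in pixels: a listed point, or the origin of a listed thing).
The state is a dict: "t": time; "q": joint angles; "joint_vel": joint speeds; "joint_torque": joint torques, N m; "eef_pos": TCP position; "tool_rot": TCP orientation; "contact_force": force on the tool from outside, world axes, zero at the start; "torque": the same for the moment, N m; "gripper_width": opening from 0.0 (shut) to 1.0 (fully open); "grasp_force": force on a finger pad.
Only numpy, scipy, OpenCV 4.12 (cv2) and the standard library are available. Lean on these libraries where they do the work, as an engineer would, in place of code of your own. Each camera call takes 0.05 s, during which the arm holds its last target. There are 200 camera calls.

## Working session

There is one attempt and no reset: what is moved stays moved. The work goes in short steps, Python scripts to look and compute and a shell command to move; the robot and the scene stay as the last step left them, time stands still between calls to the robot, and variables do not carry over. Pictures are saved under pics/ and viewed, at most 10 in all, crops included, and the job is handed in when it is done.

```bash
mkdir -p pics
cat > h.py <<'E'
import numpy as np, cv2
from station import bot
from scipy.spatial.transform import Rotation as Ro
def ray(cam,px,z):
    m=bot.camera_model(cam);K=np.array(m["intrinsics"]);R=np.array(m["R"]);t=np.array(m["t"])
    c=-R.T@t; d=R.T@np.linalg.inv(K)@[px[0],px[1],1]
    return c+d*(z-c[2])/d[2]
def tool():
    o=bot.get_obs();q=o["tool_rot"]
    return np.array(o["eef_pos"]),Ro.from_quat([q[1],q[2],q[3],q[0]]).as_matrix(),o
E
python3 - <<'E'
from h import *
for c in ("top","scene"):
    p,d=bot.read_camera(c); cv2.imwrite(f"pics/{c}0.png",p)
    for n in ["stud","dot1","dot2","dot3","dot4","dot5"]:
        for r in bot.pinpoint(n,c)[:2]:
            print(c,n,round(r["score"],2),np.round(r["at"]),np.round(ray(c,r["at"],.112 if n=="stud" else .119),4))
p,R,o=tool();print(p,R.round(3),o["contact_force"],o["t"])
E
```

```text
top stud 0.76 [250. 260.] [0.5025 0.0605 0.112 ]
top dot1 0.97 [278. 240.] [0.5331 0.0169 0.119 ]
top dot1 0.97 [323. 218.] [ 0.5684 -0.0528  0.119 ]
top dot2 0.97 [278. 240.] [0.5331 0.0169 0.119 ]
top dot2 0.97 [323. 218.] [ 0.5684 -0.0528  0.119 ]
top dot3 0.97 [278. 240.] [0.5331 0.0169 0.119 ]
top dot3 0.97 [323. 218.] [ 0.5684 -0.0528  0.119 ]
top dot4 0.97 [278. 240.] [0.5331 0.0169 0.119 ]
top dot4 0.97 [323. 218.] [ 0.5684 -0.0528  0.119 ]
top dot5 0.97 [278. 240.] [0.5331 0.0169 0.119 ]
top dot5 0.97 [323. 218.] [ 0.5684 -0.0528  0.119 ]
scene stud 0.57 [270. 182.] [0.5026 0.0562 0.112 ]
scene dot1 0.87 [257. 199.] [0.5291 0.0133 0.119 ]
scene dot1 0.73 [230. 236.] [ 0.5694 -0.0594  0.119 ]
scene dot2 0.87 [257. 199.] [0.5291 0.0133 0.119 ]
scene dot2 0.73 [230. 236.] [ 0.5694 -0.0594  0.119 ]
scene dot3 0.87 [257. 199.] [0.5291 0.0133 0.119 ]
scene dot3 0.73 [230. 236.] [ 0.5694 -0.0594  0.119 ]
scene dot4 0.87 [257. 199.] [0.5291 0.0133 0.119 ]
scene dot4 0.73 [230. 236.] [ 0.5694 -0.0594  0.119 ]
scene dot5 0.87 [257. 199.] [0.5291 0.0133 0.119 ]
scene dot5 0.73 [230. 236.] [ 0.5694 -0.0594  0.119 ]
[0.26644741 0.62020313 0.25004322] [[-0.919  0.395 -0.   ]
 [ 0.395  0.919  0.   ]
 [ 0.     0.    -1.   ]] [-0.06213673  0.40489903 -0.03332212] 0.7
```

Run:
```python
from h import *
a=cv2.imread("pics/top0.png")[130:320,190:440]
cv2.imwrite("pics/crop0.png",cv2.resize(a,None,fx=3.1,fy=3.1,interpolation=cv2.INTER_CUBIC))
pts=[]
for c in("top","scene"):
    bot.read_camera(c)
    for r in bot.pinpoint("dot3",c): print(c,round(r["score"],2),np.round(r["at"],1),ray(c,r["at"],.119).round(4))
```

```text
top 0.9 [277.8 239.9] [0.5336 0.0175 0.119 ]
top 0.88 [343.6 203. ] [ 0.5924 -0.0846  0.119 ]
top 0.81 [323.3 215.1] [ 0.573  -0.0528  0.119 ]
top 0.66 [300.9 228.1] [ 0.5523 -0.0181  0.119 ]
top 0.66 [367.2 189.3] [ 0.6146 -0.1218  0.119 ]
top 0.35 [332.2 159.7] [ 0.6612 -0.0671  0.119 ]
scene 0.9 [244.2 214.2] [ 0.5454 -0.02    0.119 ]
scene 0.75 [258.8 197.2] [0.528  0.0174 0.119 ]
scene 0.73 [231.5 236. ] [ 0.5708 -0.0576  0.119 ]
scene 0.62 [219.5 255.2] [ 0.5906 -0.0887  0.119 ]
scene 0.59 [206.  278.3] [ 0.613 -0.122  0.119]
```

View pics/crop0.png

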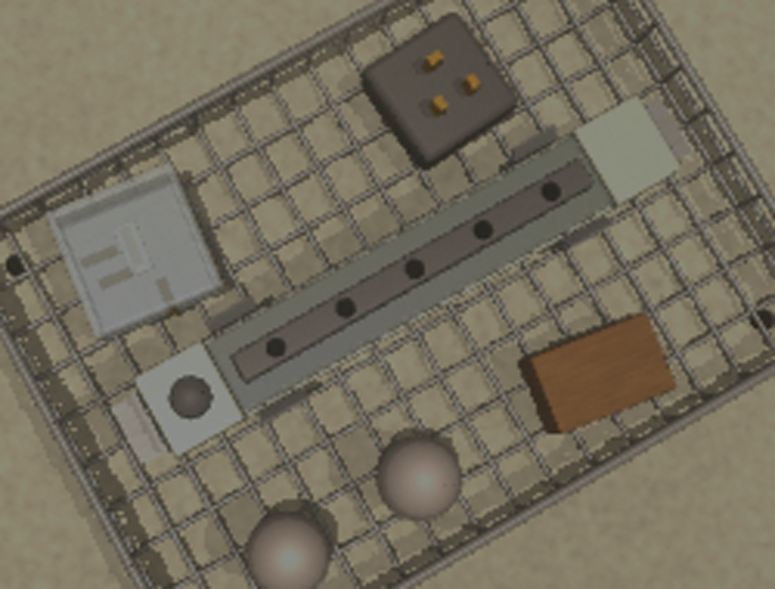

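View pics/scene0.png

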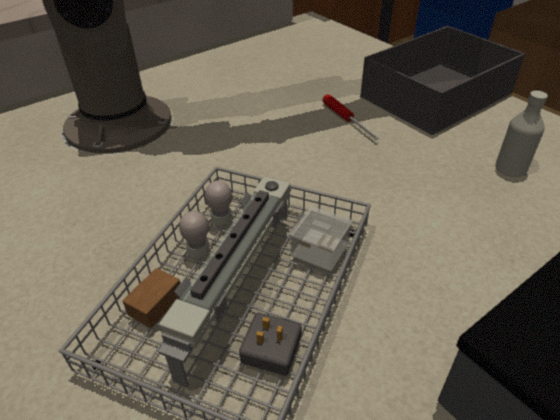

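The crop shows the stud at (190,397) and five dots from (275,347) to (551,190), which are top pixels (279,242) to (368,191). The scene view agrees, with the stud at the robot-side end (270,185). Next I'll refine the line with a known-spacing fit.

Run:
```python
from h import *
fits={}
def fit(c,px):
    P=np.array([ray(c,p,.119)[:2] for p in px]); s=np.array([-80,-40,0,40,80])/1000
    m=P.mean(0); d=(s@(P-m)); print(c,"scale",np.linalg.norm(d)/(s@s)); d/=np.linalg.norm(d)
    print("mid",m.round(4),"dir",d.round(4),"ang",np.degrees(np.arctan2(d[1],d[0])).round(2),"res",(P-m-np.outer(s,d)).round(4).tolist())
    return m,d
g=np.array([(275,347),(345,307),(414,268),(483,230),(551,190)])/3.1+[190,130]-0.35
im=cv2.cvtColor(cv2.imread("pics/top0.png"),cv2.COLOR_BGR2GRAY).astype(float)
def ref(p):
    x0,y0=np.round(p).astype(int);yy,xx=np.mgrid[y0-3:y0+4,x0-3:x0+4]
    w=np.clip(60-im[y0-3:y0+4,x0-3:x0+4],0,None);return [(w*xx).sum()/w.sum(),(w*yy).sum()/w.sum()]
r=[ref(p) for p in g];print(np.round(r,1).tolist())
fit("top",g);m,d=fit("top",r)
fit("scene",[(258.8,197.2),(244.2,214.2),(231.5,236),(219.5,255.2),(206,278.3)])
# depth height check of bar
bot_p,dep=bot.read_camera("top");M=bot.camera_model("top");K=np.array(M["intrinsics"]);R=np.array(M["R"]);t=np.array(M["t"])
for p in r:
    u,v=np.round(p).astype(int);z=np.median(dep[v-1:v+2,u-1:u+2]);X=R.T@(z*np.linalg.inv(K)@[p[0],p[1],1]-t);print(X.round(4))
p,Rt,o=tool()
for k in(-.08,.08):
    T=m+d*k;print("target",T,"tool delta",(Rt.T@(np.r_[T,.2]-p)).round(4))
```

```text
[[278.5, 241.7], [301.0, 228.9], [323.3, 216.4], [345.3, 203.8], [367.2, 191.4]]
top scale 1.0029197008666746
mid [ 0.5714 -0.0528] dir [ 0.5029 -0.8643] ang -59.81 res [[-0.0001, 0.0002], [0.0001, 0.0001], [0.0, 0.0001], [-0.0004, -0.0001], [0.0004, -0.0002]]
top scale 0.9995849779439152
mid [ 0.5711 -0.0527] dir [ 0.5035 -0.864 ] ang -59.77 res [[-0.0, 0.0001], [0.0001, -0.0001], [-0.0001, -0.0001], [0.0, 0.0001], [-0.0, 0.0]]
scene scale 1.0216459304723073
mid [ 0.5696 -0.0542] dir [ 0.5263 -0.8503] ang -58.24 res [[0.0006, 0.0036], [-0.0031, 0.0002], [0.0012, -0.0034], [-0.0001, -0.0005], [0.0014, 0.0002]]
[0.5307 0.0165 0.1199]
[ 0.5509 -0.0182  0.1199]
[ 0.571  -0.0528  0.1192]
[ 0.5912 -0.0873  0.1187]
[ 0.6113 -0.1218  0.1189]
target [0.53077353 0.01638228] tool delta [-0.4812 -0.4505  0.05  ]
target [ 0.61132811 -0.12186011] tool delta [-0.6098 -0.5457  0.05  ]
```

Run:
```python
from h import *
for c in("scene","top"):
    im,z=bot.read_camera(c);M=bot.camera_model(c);K=np.array(M["intrinsics"]);R=np.array(M["R"]);t=np.array(M["t"])
    v,u=np.mgrid[:420,:560];P=(np.stack([u,v,np.ones_like(u)],-1)@np.linalg.inv(K).T)*z[...,None];X=(P-t)@R
    k=(z>0)&(X[...,2]>.13)&(np.linalg.norm(X[...,:2],axis=-1)<1.3)
    H={}
    for x,y,h in X[k]: b=(round(x*10)/10,round(y*10)/10);H[b]=max(H.get(b,0),h)
    print(c,{b:round(float(h),2) for b,h in sorted(H.items())})
```

```text
scene {(-0.4, -0.1): 0.19, (-0.4, 0.0): 0.19, (-0.3, -0.1): 0.19, (-0.3, 0.0): 0.19, (-0.3, 0.2): 0.14, (-0.3, 0.3): 0.14, (-0.3, 0.4): 0.13, (-0.2, -0.1): 0.19, (-0.2, 0.0): 0.19, (-0.2, 0.2): 0.18, (-0.2, 0.3): 0.16, (-0.2, 0.4): 0.13, (0.0, -0.1): 0.29, (0.0, 0.0): 0.24, (0.0, 0.1): 0.22, (0.1, -0.1): 0.29, (0.1, 0.0): 0.29, (0.6, 0.5): 0.16, (0.7, 0.5): 0.16, (0.9, 0.0): 0.14, (0.9, 0.1): 0.14, (0.9, 0.2): 0.14, (1.0, 0.0): 0.14, (1.0, 0.1): 0.14}
top {(0.9, 0.0): 0.14, (0.9, 0.1): 0.14, (0.9, 0.2): 0.14, (0.9, 0.3): 0.14, (0.9, 0.4): 0.14}
```

The path is clear at z = 0.25, so I'll shut the fingers and travel to above dot1.

```bash
python3 -m pendant '[[0,-0.024,-0.0225,0,0],[0,-0.024,-0.0225,0,0],[0,-0.024,-0.0225,0,0],[0,-0.024,-0.0225,0,0],[0,-0.024,-0.0225,0,0],[0,-0.024,-0.0225,0,0],[0,-0.024,-0.0225,0,0],[0,-0.024,-0.0225,0,0],[0,-0.024,-0.0225,0,0],[0,-0.024,-0.0225,0,0]]' 20
python3 -m pendant '[[0,-0.024,-0.0225,0,0],[0,-0.024,-0.0225,0,0],[0,-0.024,-0.0225,0,0],[0,-0.024,-0.0225,0,0],[0,-0.024,-0.0225,0,0],[0,-0.024,-0.0225,0,0],[0,-0.024,-0.0225,0,0],[0,-0.024,-0.0225,0,0],[0,-0.024,-0.0225,0,0],[0,-0.024,-0.0225,0,0]]'
python3 -m pendant '[[0,0,0,0,6],[0,0,0,0,6],[0,0,0,0,6],[0,0,0,0,6],[0,0,0,0,6],[0,0,0,0,6],[0,0,0,0,0],[0,0,0,0,0]]'
cat > w.py <<'E'
from h import *
m=np.array([.5711,-.0527]);d=np.array([.5035,-.864])
p,R,o=tool();print("t",o["t"],"pos",p.round(4),"w",o["gripper_width"],"F",np.round(o["contact_force"],2),"xang",np.degrees(np.arctan2(R[1,0],R[0,0])).round(2),"Rz",R[:,2].round(4))
print("along,across",((p[:2]-m)@d).round(4),((p[:2]-m)@[-d[1],d[0]]).round(4))
for k in(-.08,.08):print("delta tool to",k,(R.T@(np.r_[m+d*k,.138]-p)).round(4))
E
python3 w.py
```

```text
t: 1.88
eef_pos: [0.3986, 0.3172, 0.2503]
tool_rot: [0.0, 0.201, 0.979, 0.0]
contact_force: [1.2, -0.1, 1.1]
gripper_width: 0.001
grasp_force: 0.0
t: 2.72
eef_pos: [0.5303, 0.0157, 0.2503]
tool_rot: [0.0, 0.201, 0.98, 0.0]
contact_force: [1.0, 0.0, 0.0]
gripper_width: -0.001
grasp_force: 0.0
t: 3.38
eef_pos: [0.5299, 0.0174, 0.2501]
tool_rot: [0.0, 0.493, 0.87, 0.0]
contact_force: [-0.3, -0.2, 1.2]
gripper_width: 0.002
grasp_force: 0.0
t 3.3833 pos [0.5299 0.0174 0.2501] w 0.0020101381858074955 F [-0.29 -0.19  1.22] xang 120.94 Rz [ 2.e-04  0.e+00 -1.e+00]
along,across -0.0813 -0.0004
delta tool to -0.08 [-0.0013  0.0003  0.1121]
delta tool to 0.08 [-0.1613 -0.0017  0.1121]
```

```bash
python3 -m pendant '[[0,-0.001,0,0.02,0.7],[0,0,0,0.025,0],[0,0,0,0.025,0],[0,0,0,0.02,0],[0,0,0,0.01,0],[0,0,0,0.004,0],[0,0,0,0,0],[0,0,0,0,0]]'
python3 w.py
python3 -m pendant '[[0,0,0,0,0]]'|grep force
python3 -m pendant '[[0,0,0,0,0]]'|grep force
python3 -m pendant '[[0,0,0,0,0]]'|grep force
python3 - <<'E'
from h import *
for c in("top","scene"):
    p,_=bot.read_camera(c);a=p[130:320,190:440] if c=="top" else p[110:330,60:380]
    cv2.imwrite(f"pics/{c}1.png",cv2.resize(a,None,fx=2.4,fy=2.4,interpolation=cv2.INTER_CUBIC))
E
```

```text
t: 4.05
eef_pos: [0.5311, 0.0164, 0.1469]
tool_rot: [0.001, 0.499, 0.866, 0.0]
contact_force: [0.8, 0.3, 0.3]
gripper_width: 0.003
grasp_force: 0.0
t 4.05 pos [0.5311 0.0164 0.1469] w 0.0027359341558725984 F [0.85 0.35 0.31] xang 120.09 Rz [ 1.3e-03  2.0e-04 -1.0e+00]
along,across -0.0798 0.0002
delta tool to -0.08 [ 0.0002 -0.0002  0.0089]
delta tool to 0.08 [-0.1598  0.0002  0.0089]
contact_force: [-0.4, -0.6, 0.3]
grasp_force: 0.0
contact_force: [0.5, -0.3, -0.4]
grasp_force: 0.0
contact_force: [0.9, -0.4, -0.4]
grasp_force: 0.0
```

View pics/scene1.png

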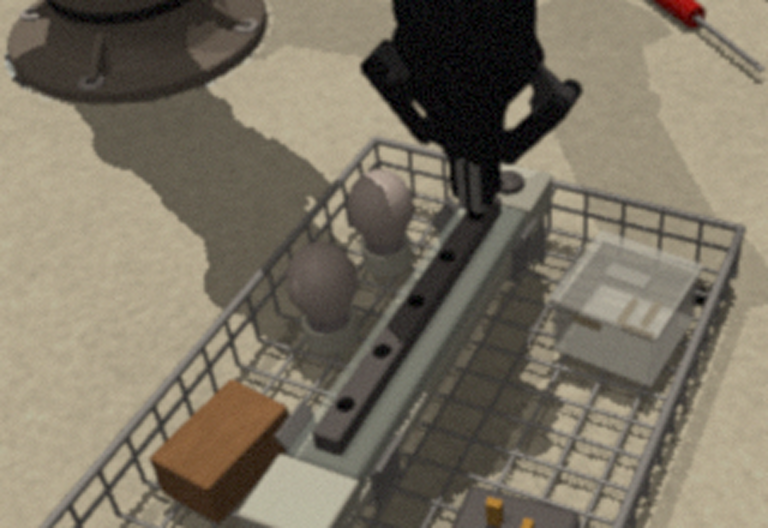

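The closed fingertips, at (478,205) in the crop, hover just above the bar at the stud end with the other four dots visible. I'll lower gently and read the force.

```bash
python3 -m pendant '[[0,0,0,0.004,0],[0,0,0,0.004,0],[0,0,0,0.001,0],[0,0,0,0.001,0],[0,0,0,0.001,0],[0,0,0,0,0],[0,0,0,0,0]]'|sed -n 1,4p
for i in 1 2 3 4 5 6; do python3 -m pendant '[[0,0,0,0,0]]'|egrep 'eef|contact'; done
```

```text
t: 4.98
eef_pos: [0.5301, 0.0165, 0.1349]
tool_rot: [-0.0, 0.5, 0.866, -0.0]
contact_force: [-1.4, 0.4, 2.4]
eef_pos: [0.5302, 0.0164, 0.135]
contact_force: [-1.2, 0.3, 2.4]
eef_pos: [0.5303, 0.0164, 0.1351]
contact_force: [-1.4, 1.1, 1.4]
eef_pos: [0.5303, 0.0164, 0.1351]
contact_force: [-1.2, 0.8, 1.2]
eef_pos: [0.5303, 0.0164, 0.135]
contact_force: [-0.4, -0.8, 2.5]
eef_pos: [0.5303, 0.0164, 0.135]
contact_force: [-1.2, 0.3, 2.0]
eef_pos: [0.5303, 0.0164, 0.135]
contact_force: [-0.5, -0.1, 1.8]
```

About 2 N at 3 mm in, as expected for the spring. I'll start the stroke in short legs and check each one.

```bash
python3 -m pendant '[[0,-0.004,0,0.0005,0],[0,-0.008,0,0,0],[0,-0.008,0,0,0],[0,-0.008,0,0,0],[0,-0.008,0,0,0],[0,-0.004,0,0,0]]'|egrep 'eef|contact'; python3 w.py
```

```text
eef_pos: [0.5512, -0.02, 0.1346]
contact_force: [-0.5, 0.5, 1.4]
t 5.9833 pos [ 0.5512 -0.02    0.1346] w 0.001442880993891255 F [-0.55  0.45  1.35] xang 119.95 Rz [ 7.e-04 -6.e-04 -1.e+00]
along,across -0.0383 -0.0007
delta tool to -0.08 [ 0.0417  0.0005 -0.0034]
delta tool to 0.08 [-0.1183  0.0013 -0.0033]
```

```bash
python3 -m pendant '[[0,-0.004,0.0005,0,0],[0,-0.008,0,0,0],[0,-0.008,0,0,0],[0,-0.008,0,0,0],[0,-0.008,0,0,0],[0,-0.004,0,0,0]]'|egrep 'eef|contact'; python3 w.py
```

```text
eef_pos: [0.5715, -0.0541, 0.1346]
contact_force: [-1.3, 1.1, 1.8]
t 6.4833 pos [ 0.5715 -0.0541  0.1346] w 0.0019224580973570033 F [-1.28  1.13  1.81] xang 119.98 Rz [ 6.e-04 -6.e-04 -1.e+00]
along,across 0.0014 -0.0004
delta tool to -0.08 [ 0.0814  0.     -0.0035]
delta tool to 0.08 [-0.0786  0.0007 -0.0033]
```

```bash
python3 -m pendant '[[0,-0.004,0,0,0],[0,-0.008,0.0005,0,0],[0,-0.008,0,0,0],[0,-0.008,0,0,0],[0,-0.008,0,0,0],[0,-0.004,0,0,0]]'|egrep 'eef|contact'; python3 w.py
```

```text
eef_pos: [0.5919, -0.0885, 0.1346]
contact_force: [-1.1, 1.4, 1.3]
t 6.9833 pos [ 0.5919 -0.0885  0.1346] w 0.0029752147904426296 F [-1.13  1.42  1.34] xang 119.98 Rz [ 5.e-04 -7.e-04 -1.e+00]
along,across 0.0414 -0.0001
delta tool to -0.08 [ 0.1214 -0.0005 -0.0035]
delta tool to 0.08 [-0.0386  0.0002 -0.0034]
```

```bash
python3 -m pendant '[[0,-0.004,0,0,0],[0,-0.008,0.0003,0,0],[0,-0.008,0,0,0],[0,-0.008,0,0,0],[0,-0.008,0,0,0],[0,-0.003,0,0,0],[0,0,0,0,0],[0,0,0,0,0]]'|egrep 'eef|contact'; python3 w.py
for i in 1 2 3 4; do python3 -m pendant '[[0,0,0,0,0]]'|egrep 'contact'; done
python3 - <<'E'
from h import *
for c in("top","scene"):
    p,_=bot.read_camera(c);a=p[110:330,60:380] if c=="scene" else p[130:320,190:440]
    cv2.imwrite(f"pics/{c}2.png",cv2.resize(a,None,fx=2.4,fy=2.4,interpolation=cv2.INTER_CUBIC))
    for r in bot.pinpoint("stud",c)[:1]: print(c,r["at"],ray(c,r["at"],.112).round(4))
E
```

```text
eef_pos: [0.6114, -0.1216, 0.1346]
contact_force: [0.1, -1.3, 1.4]
t 7.65 pos [ 0.6114 -0.1216  0.1346] w -0.0005554132598892857 F [ 0.15 -1.3   1.43] xang 120.0 Rz [ 9.e-04 -1.e-03 -1.e+00]
along,across 0.0798 0.0002
delta tool to -0.08 [ 0.1598 -0.0008 -0.0036]
delta tool to 0.08 [-0.0002 -0.0002 -0.0034]
contact_force: [1.0, -1.0, 1.9]
contact_force: [0.9, -1.5, 1.2]
contact_force: [1.4, -1.4, 1.9]
contact_force: [0.4, -1.7, 1.9]
scene [270.0, 185.0] [0.5082 0.0521 0.112 ]
```

View pics/scene2.png

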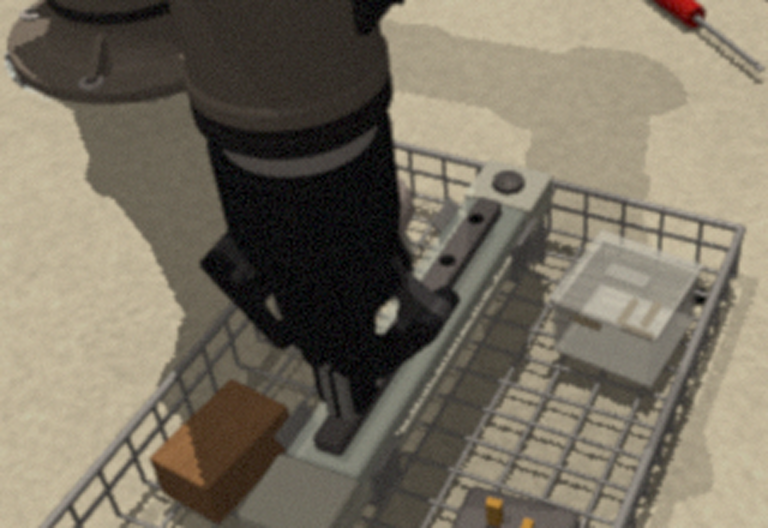

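The fingertips rest on the bar at dot5, around (345,410) in the crop. The stud is unmoved at (508,182), and the steady push is about 1.7 N. I'm handing in while holding.

```bash
python3 -c "
from station import bot
print(bot.hand_in())"
```

```text
the job is handed in; nothing more can be done
None
```

I stroked the bar from dot1 to dot5 in one unbroken touch, pressed in about 3 mm, and handed the job in at about 8 s with the fingertips still holding dot5 at about 1.7 N; the light did not visibly move, and no result came back.

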